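# Turn the drive shaft to its flat and hold the collar on it for tightening

## Robot

A 7-joint arm with a two-finger parallel gripper is mounted at the origin on a cart in front of the work surface, level with it; the furniture and walls round the work are solid. World frame = base frame: x ahead of the robot, y to its left, z up, the work surface at z = 0. Lengths are in m, angles in rad, forces in N, time in s.
With the tool pointing down it reaches from about 0.425 to 0.95 m from the base axis. Payload 4.7 kg.
Tool frame: the origin (TCP) lies at the very end of the fingers, on their centre line; the grasp point (between the pads) lies 19 mm behind it; z points along the fingers, y is the direction in which the jaws open and shut (so a half turn about z gives the same grasp; the last joint's range is limited). The gripper opens to 85 mm and grips with 20 to 120 N. Pads are 22 mm wide; open, the fingers measure 114 mm over their backs; the gripper's body (76 mm by 85 mm) begins 54 mm behind the grasp point. The pads swing forward as they close: fully open they stand 13 mm farther back than shut.
Start: joints at [1.275, 0.469, -0.049, 1.532, 0.024, 1.141, -0.082], TCP at [0.178, -0.651, 0.231] pointing down, gripper open.
Joint ranges: [-2.59, 2.59], [-0.33, 1.99], [-1.39, 1.29], [0.1, 2.45], [-1.04, 4.18], [0.21, 1.99], [-2.66, 2.66]. Speed limits (rad/s): [2.57, 2.57, 3.14, 3.14, 3.14, 3.14, 3.14].

## Interface

Orientations are given as a unit quaternion [w, x, y, z].
In Python, from plant import r, snapshot, get_calibration, ticket, regions_of gives the robot as it stands.
- The arm moves only by the tool servo_tool, never from a script. Its argument "steps" is a list of rows, each an object of numbers: "dx", "dy", "dz": the shift along the tool's x, y, z in mm; "yaw": the turn about the tool's z in degrees. A call has 1 to 10 rows; each row is the pose to reach, as a shift and turn from the pose commanded when the call began, along the tool's axes at that moment; what a row does not reach only later rows make up. A row lasts 1/8 s, in which the tool goes at most 62.5 mm and 10.7 degrees, less where a joint would pass 70% of its speed; a pose out of reach is approached as far as the arm can. A call with a gripper value outside its range is refused whole. "jaw" is the closure, from 0 (fully open) to 1 (shut), set as the call begins (left out, the last holds). The fingers move at their own pace and stop on an object; "force" is the grip in N (left out, the last holds). Time passes only in rows, so rows that repeat a pose let the fingers close. It gives the time, the measured TCP pose, the force and the opening at its end, in the units of the state.
- r.get_obs(): the state, without advancing time (a new reading comes with each control period).
- snapshot(name): name is "scene" or "top" or "wrist"; returns the picture (420x560x3 uint8, red, green, blue); there is no depth.
- get_calibration(name): a dict with "mtx" (3x3 intrinsics, pixels), "R" (3x3) and "t" (3): a world point X has camera coordinates R X + t. Camera axes: x right, y down, z forward; pixel columns grow to the right and rows downward; lengths in m; the calibration is good to about 2 mm. The wrist camera is an equidistant fisheye: a pixel r from the principal point sees the ray r / f radians off the axis. A picture is of the moment at which its call begins: read the wrist's pose just before it. get_calibration takes no time and is no camera call; for the wrist camera it gives the pose at the moment of the call.
- ticket.hand_in(): hands the job in, once; it reports no verdict.
Trained networks look in the newest picture that a camera, given by its name, has taken for a name from the list of things; names that differ only in an ending like _2 or _b are one class to them, and where a whole thing is asked for, a point or a joint stands for the part that bears it (a point fixed in the world has none). Each returns a list of dicts, best first, with "score" (0 to 1); they miss things now and then, are a little off and sometimes report something else, mostly with a low value. They report only what shows in the picture. A call takes as long as a camera call. They do not tell look-alikes from the thing itself.
- regions_of(camera, thing): "mask" (420x560 bool, what is visible of it) and "uv" ([column, row] in pixels, amid what is visible of it).
The state is a dict: "clock": time; "q": joint angles; "qd": joint speeds; "effort": joint torques, N m; "ee_pos": TCP position; "ee_rot": TCP orientation; "contact_force": force on the tool from outside, world axes, zero at the start; "wrist_torque": the same for the moment, N m; "width": finger opening in m.
Only numpy, scipy, OpenCV 4.12 (cv2) and the standard library are available. Lean on these libraries where they do the work, as an engineer would, in place of code of your own. Each camera call takes 0.05 s, during which the arm holds its last target.

## Task

Grip the upright D-shaped shaft of the mixer drive between the fingers, feel for its flat, and turn the shaft until the flat faces straight towards the hex key lying in the guide post, leaving the collar down on its seat meanwhile. Then take the loose collar, turn it so that its set screw points straight at the tip of the key, raise it along the shaft until the screw is level with the key, and finish while still holding it there, so that I can tighten the screw onto the flat. Leave the vial, the bottle and the cap beside the drive where they stand.

Things in the scene. Friction and masses are not known exactly. Their poses are not given: they have to be found in the camera images.
- drive: mixer drive, fixed: a low grey gearbox with a round boss (32 mm across) on top carrying an upright shaft. Origin on the bench under the shaft axis; z up along the shaft, -x points to the guide post with the key. Gearbox: x -48 to 56 mm, 84 mm wide in y, flat top 45.5 mm above the bench; boss top (seat of the collar) 57 mm. Base plate 172 x 100 mm
- shaft_top (a point): centre of the shaft's top end, on its axis, 105 mm above the bench. The shaft turns endlessly, without stops, against a friction of about 0.05 N m and stays where it is left. Seen from above, the flat starts 0.6 to 1.7 rad counterclockwise from the key direction. This frame turns with the shaft, like flat
- key_tip (a point): tip of the hex key, a level 5 mm dark steel rod fixed in the guide post, 68 mm from the shaft axis on the drive's -x side, 85 mm above the bench; it points straight at the shaft axis. Axes as the drive's. The aluminium guide post is 85 to 99 mm from the shaft axis, 24 mm wide, 97 mm high
- flat (a point): centre of the flat on the steel shaft, 7 mm from the axis, 90 mm above the bench; the flat faces along this frame's -x, z is up. The shaft is D-shaped from 71 to 105 mm above the bench, diameter 20 mm, with one flat along all that length: 17 mm thick measured across the flat, 20 mm across the round. Below that is a round neck 13 mm thick
- collar_center (a point): centre of the shaft collar, a loose dark steel ring, outer diameter 46 mm, bore 23 mm, 16 mm high, about 0.12 kg, round the shaft and resting on the boss, centre 65 mm above the bench at the start. z up along the bore, -x points to its set screw. It turns and slides freely on the shaft and drops if let go
- screw (a point): outer end of the set screw's head (7 mm across), standing out 5 mm from the collar's side, half-way up it, 28 mm from its axis. Axes as the collar's. At the start it points within 0.4 rad of the key direction. The screw's point reaches inside the bore to 8.5 mm from the axis: the collar rises over 4 mm only with the screw over the shaft's flat (within about 0.4 rad)
- vial_mid (a point): middle of a small white-capped sample vial, 20 mm across and 48 mm high, standing to the left of the drive; leave it alone
- bottle_mid (a point): middle of a brown reagent bottle with a black cap, 33 mm across and 68 mm high, standing to the right of the drive; leave it alone
- cap_mid (a point): middle of a white screw cap, 36 mm across and 16 mm high, lying behind the drive; leave it alone
Mind the look-alikes: they are no part of the job. Leave any blue or green look-alike of the drive alone. Of the things that look like the part that bears collar_center, the smallest one is meant.

How it is judged:
On the way:
1. the shaft is turned by the fingers, which grip it, until its flat faces the key, while the collar is still down on its seat (y of flat in the frame of drive between -0.001 and 0.001 m and x of flat in the frame of drive below -0.005 m and contact force between the fingers and shaft above 1 N and z of collar_center in the frame of drive below 0.069 m), for 0.2 s.
At the end, for the whole second after the job is handed in: the fingers hold the collar (over 2 N) at rest round the shaft, level within 0.15 rad, its screw head within 5 mm sideways and in height of the key's line; the flat of the shaft faces the key (centre within 1 mm of the key's line, about 0.14 rad) (y of flat in the frame of drive between -0.001 and 0.001 m and x of flat in the frame of drive below -0.005 m and y of screw in the frame of drive between -0.005 and 0.005 m and x of screw in the frame of drive below -0.02 m and z of screw in the frame of drive between 0.08 and 0.09 m and angle between collar_center's own z axis and vertical below 0.15 rad and horizontal distance between collar_center and drive below 0.004 m and contact force between the fingers and collar above 2 N and linear speed of collar below 0.02 m/s); the arm keeps its last pose, push and grip.
It fails at once if the vial, the bottle or the cap is moved by more than 20 mm (distance of any of vial_mid, bottle_mid, cap_mid from where it was at the start of the episode above 0.02 m).
It also fails if it takes over 40 s, if anything falls off the work surface, if the arm or the gripper's body presses on something with over 40 N, if the wrist force passes 120 N, or if a joint passes its speed limit or range.

## Working session

There is one attempt and no reset: what is moved stays moved. The work goes in short steps, Python scripts to look and compute and a tool call to move; the robot and the scene stay as the last step left them, time stands still between calls to the robot, and variables do not carry over. Pictures are saved under pics/ and viewed, and the job is handed in when it is done.

Besides the shell and the picture viewer there is one more tool, called after "Call:" as name(argument=value, ...), one argument or row to a line, values as JSON. servo_tool: Moves the arm, as the interface text tells. Its arguments: {"type":"object","properties":{"steps":{"type":"array"},"jaw":{"type":"number"},"force":{"type":"number"}},"required":["steps"]}

```bash
ls; mkdir -p pics; python3 - <<'E'
from plant import r, snapshot, get_calibration, ticket, regions_of
import cv2,numpy as np
o=r.get_obs();print(o['clock'],o['ee_pos'],o['ee_rot'],o['width'])
for n in ['scene','top']:
    im=snapshot(n);cv2.imwrite(f'pics/{n}0.png',im[:,:,::-1])
    c=get_calibration(n);print(n,c)
    for th in ['drive','collar_center','key_tip','flat','screw','shaft_top']:
        try:
            for d in regions_of(n,th)[:4]: print(n,th,round(d['score'],2),d['uv'],d['mask'].sum())
        except Exception as e: print(th,e)
E
```

```text
pics
0.0 [ 0.17783389 -0.65053532  0.23025634] [-9.77391661e-04  9.91112171e-01  1.33025120e-01 -1.62317451e-04] 0.08517117218958278
scene {'mtx': array([[431.75429167,   0.        , 284.97821443],
       [  0.        , 431.75429167, 210.04522596],
       [  0.        ,   0.        ,   1.        ]]), 'R': array([[-0.69961204, -0.71448611, -0.00725161],
       [-0.46613661,  0.46407743, -0.7532256 ],
       [ 0.54153453, -0.52358546, -0.65772229]]), 't': array([0.39770102, 0.33284398, 0.83379947])}
scene drive 0.92 [386.5, 212.5] 1900
scene drive 0.84 [281.5, 255.5] 2258
scene drive 0.68 [167.9, 272.8] 2772
scene collar_center 0.98 [233.5, 287.2] 486
scene collar_center 0.77 [312.8, 210.1] 329
scene collar_center 0.59 [280.3, 231.2] 215
scene key_tip 0.87 [280.3, 251.1] 2191
scene key_tip 0.69 [165.3, 273.7] 2722
scene key_tip 0.59 [388.1, 211.2] 1895
scene flat 0.65 [162.0, 245.2] 146
scene flat 0.59 [273.5, 219.6] 109
scene flat 0.5 [391.5, 183.9] 109
scene screw 0.87 [241.5, 280.5] 526
scene screw 0.87 [307.8, 209.0] 347
scene screw 0.63 [282.5, 231.0] 161
scene shaft_top 0.58 [390
[... 380 characters left out ...]
, -0.0105133 , -0.99220112]]), 't': array([0.0015327 , 0.58973854, 0.90749648])}
top drive 0.93 [380.8, 280.9] 3330
top drive 0.9 [252.1, 239.4] 2926
top drive 0.83 [149.0, 185.4] 3132
top collar_center 0.87 [192.8, 245.8] 409
top collar_center 0.69 [261.3, 227.0] 277
top collar_center 0.67 [323.7, 212.6] 429
top key_tip 0.77 [387.0, 280.3] 3239
top key_tip 0.73 [146.6, 186.2] 3054
top key_tip 0.71 [251.0, 243.6] 2954
top key_tip 0.28 [324.5, 249.3] 203
top flat 0.44 [143.6, 164.2] 90
top flat 0.42 [255.8, 228.4] 53
top screw 0.69 [185.4, 240.9] 457
top screw 0.49 [259.5, 229.0] 273
top shaft_top 0.68 [140.1, 169.2] 92
top shaft_top 0.51 [255.3, 226.1] 69
top shaft_top 0.49 [401.7, 274.4] 96
```

View pics/scene0.png

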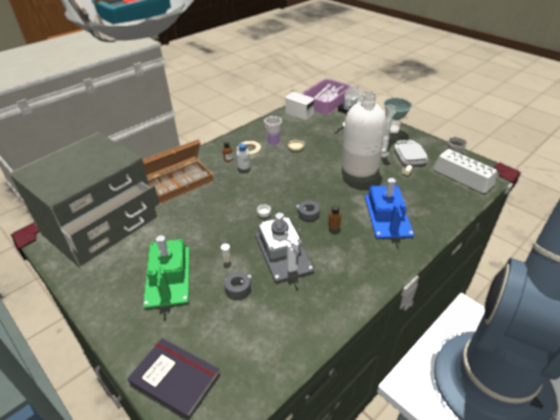

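View pics/top0.png

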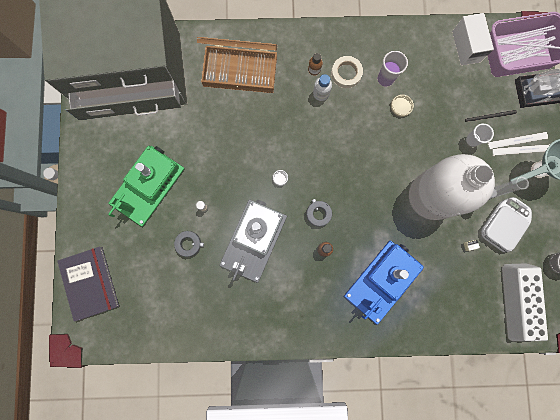

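```bash
python3 - <<'E'
import cv2
a=cv2.imread('pics/top0.png')[175:295,195:315];b=cv2.imread('pics/scene0.png')[185:305,220:340]
cv2.imwrite('pics/crop0.png',cv2.resize(cv2.hconcat([a,b]),None,fx=3.3,fy=3.3,interpolation=cv2.INTER_CUBIC))
E
```

```text
(no output)
```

View pics/crop0.png

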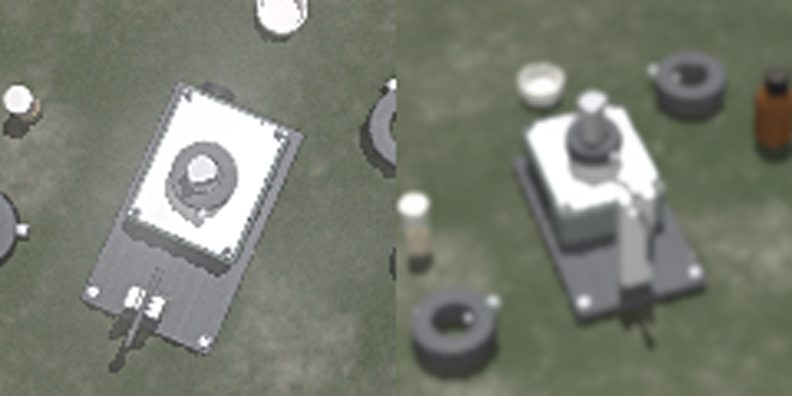

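Candidates (top picture): drives are the green one (149,185), the grey one (252,239) and the blue one (381,281). Collars are at (193,246), (262,227) and (324,213). I choose the grey drive and the small collar on its shaft at (258,229). The crop confirms this: the shaft passes through that collar, and the two loose rings are larger.

```bash
cat > h.py <<'E'
from plant import r, snapshot, get_calibration, ticket, regions_of
import cv2,numpy as np
def ray(c,uv,fish=False):
    K=c['mtx'];x=(uv[0]-K[0,2])/K[0,0];y=(uv[1]-K[1,2])/K[1,1]
    if fish:
        th=np.hypot(x,y);s=np.sin(th)/max(th,1e-9);d=np.array([x*s,y*s,np.cos(th)])
    else: d=np.array([x,y,1.])
    R=np.array(c['R']);return -R.T@np.array(c['t']),R.T@d
def atz(c,uv,z,fish=False):
    o,d=ray(c,uv,fish);return o+d*(z-o[2])/d[2]
def proj(c,X,fish=False):
    p=np.array(c['R'])@np.array(X)+np.array(c['t']);K=c['mtx']
    if fish:
        rr=np.hypot(p[0],p[1]);th=np.arctan2(rr,p[2]);a,b=p[0]/rr*th,p[1]/rr*th
    else: a,b=p[0]/p[2],p[1]/p[2]
    return np.array([K[0,0]*a+K[0,2],K[1,1]*b+K[1,2]])
E
python3 - <<'E'
from h import *
c=get_calibration('top');s=get_calibration('scene')
print('shafttop',atz(c,(195+203/3.3,175+168/3.3),.105),atz(c,(255.3,226.1),.105),atz(s,(278.6,219.4),.105),atz(s,(220+195/3.3,185+102/3.3),.105))
P=[atz(c,(195+u/3.3,175+v/3.3),.01)[:2] for u,v in [(180,85),(300,132),(207,353),(85,297)]]
for i in range(4):
    d=P[(i+1)%4]-P[i];print(P[i],np.linalg.norm(d),np.degrees(np.arctan2(d[1],d[0])))
print('post',atz(c,(195+144/3.3,175+301/3.3),.097))
E
```

```text
shafttop [0.55358068 0.03201921 0.105     ] [0.55324051 0.03460498 0.105     ] [0.5421668  0.04606321 0.105     ] [0.55037254 0.03656221 0.105     ]
[0.6227867  0.05126473] 0.09265789927919549 -113.0158660315046
[ 0.58655876 -0.03401729] 0.16946482913979113 155.68397324683997
[0.43212747 0.03576312] 0.09459359087162822 64.14921887560143
[0.47337301 0.12089099] 0.1648401263881573 -24.985353950668205
post [0.46973048 0.07187468 0.097     ]
```

```bash
python3 - <<'E'
from h import *
c=get_calibration('top');s=get_calibration('scene')
print(atz(c,(425,200),0),atz(s,(362,172),0))
for z in(.2,.25,.3,.35): print(z,atz(c,(480,175),z),atz(s,(368,97),z))
w=get_calibration('wrist');o=r.get_obs()
from scipy.spatial.transform import Rotation as Ro
q=o['ee_rot'];T=Ro.from_quat([q[1],q[2],q[3],q[0]]).as_matrix()
print(w['mtx'],T, 'cam in tool',T.T@(-w['R'].T@w['t']-o['ee_pos']),'\n',T.T@w['R'].T)
# needed shift in tool axes
for tgt in [(0.53,0.03,.33),(.553,.0335,.2)]: print(T.T@(np.array(tgt)-o['ee_pos'])*1e3)
E
```

```text
[ 0.61550241 -0.36992226  0.        ] [ 0.60138242 -0.37011851  0.        ]
0.2 [ 0.63209324 -0.40452101  0.2       ] [ 0.67137549 -0.45356199  0.2       ]
0.25 [ 0.6217673 -0.3786327  0.25     ] [ 0.61410634 -0.36885972  0.25      ]
0.3 [ 0.61144136 -0.35274439  0.3       ] [ 0.55683719 -0.28415745  0.3       ]
0.35 [ 0.60111542 -0.32685608  0.35      ] [ 0.49956803 -0.19945518  0.35      ]
[[325.1922621    0.         279.76313301]
 [  0.         325.1922621  210.25929813]
 [  0.           0.           1.        ]] [[ 9.64618742e-01  2.63648777e-01  6.30452104e-05]
 [ 2.63648781e-01 -9.64618742e-01 -5.97803202e-05]
 [ 4.50535832e-05  7.42870101e-05 -9.99999996e-01]] cam in tool [ 0.06805955  0.00020998 -0.14299381] 
 [[-1.65112856e-03 -9.63386191e-01 -2.68112514e-01]
 [ 9.99998631e-01 -1.56183456e-03 -5.46324567e-04]
 [ 1.07574154e-04 -2.68113049e-01  9.63387451e-01]]
[ 519.0997098  -564.2098143   -98.66584162]
[ 542.20285464 -561.53171533   31.3353987 ]
```

Call:
servo_tool(
  steps=[
    {"dx": 40, "dy": -40, "dz": -20, "yaw": -10},
    {"dx": 80, "dy": -85, "dz": -20, "yaw": -20},
    {"dx": 120, "dy": -130, "dz": -20, "yaw": -30},
    {"dx": 165, "dy": -175, "dz": -20, "yaw": -40},
    {"dx": 210, "dy": -220, "dz": -20, "yaw": -50},
    {"dx": 255, "dy": -267, "dz": -20, "yaw": -60},
    {"dx": 300, "dy": -312, "dz": -20, "yaw": -70},
    {"dx": 345, "dy": -358, "dz": -20, "yaw": -80},
    {"dx": 390, "dy": -404, "dz": -20, "yaw": -90},
    {"dx": 430, "dy": -445, "dz": -20, "yaw": -100},
  ],
)

```text
clock: 1.95
ee_pos: [0.4741, -0.1108, 0.2518]
ee_rot: [0.001, 0.533, 0.846, -0.0]
contact_force: [0.8, -0.7, -0.5]
width: 0.0855
```

```bash
cat >> h.py <<'E'
from scipy.spatial.transform import Rotation as Ro
def tool():
    o=r.get_obs();q=o['ee_rot'];T=Ro.from_quat([q[1],q[2],q[3],q[0]]).as_matrix();return o,T
def shift(tgt):
    o,T=tool();return T.T@(np.array(tgt)-o['ee_pos'])*1e3
def st():
    o,T=tool();print(round(o['clock'],2),'pos',o['ee_pos'].round(4),'jaw ang',np.degrees(np.arctan2(T[1,1],T[0,1])).round(2),'F',np.round(o['contact_force'],1),'M',np.round(o['wrist_torque'],2),'w',round(o['width']*1e3,2),'q7',round(o['q'][6],2))
E
python3 -c "
from h import *
st();print(shift((.553,.0335,.2)))"
```

```text
1.95 pos [ 0.4741 -0.1108  0.2518] jaw ang 25.58 F [ 0.8 -0.7 -0.5] M [-0.05 -0.05  0.02] w 85.49 q7 0.45
[ 96.17046232 133.43549433  51.78718334]
```

Call:
servo_tool(
  steps=[
    {"dx": 35, "dy": 45, "dz": 10, "yaw": -8},
    {"dx": 70, "dy": 90, "dz": 25, "yaw": -14},
    {"dx": 96, "dy": 133, "dz": 52, "yaw": -14},
    {"dx": 96, "dy": 133, "dz": 52, "yaw": -14},
    {"dx": 96, "dy": 133, "dz": 52, "yaw": -14},
  ],
)

```text
clock: 2.58
ee_pos: [0.5525, 0.0305, 0.1993]
ee_rot: [-0.0, 0.428, 0.904, -0.0]
contact_force: [0.2, -0.2, 0.5]
width: 0.0853
```

```bash
python3 - <<'E'
from h import *
st()
w=get_calibration('wrist');im=snapshot('wrist')
np.savez('w1.npz',**w,im=im)
cv2.imwrite('pics/w1.png',im[:,:,::-1])
for th in ['collar_center','flat','screw','shaft_top','key_tip']:
    for d in regions_of('wrist',th)[:2]: print(th,round(d['score'],2),d['uv'],d['mask'].sum())
E
```

```text
2.58 pos [0.5525 0.0305 0.1993] jaw ang 39.27 F [ 0.2 -0.2  0.5] M [-0.    0.    0.01] w 85.32 q7 0.27
collar_center 0.94 [277.3, 191.1] 1602
collar_center 0.85 [353.7, 56.7] 2289
flat 0.9 [545.6, 103.8] 488
flat 0.65 [283.5, 207.5] 682
screw 0.9 [228.6, 305.9] 1865
screw 0.69 [276.2, 188.7] 1462
shaft_top 0.83 [545.7, 105.7] 463
key_tip 0.97 [63.9, 271.8] 5245
key_tip 0.87 [274.5, 158.9] 14859
```

View pics/w1.png

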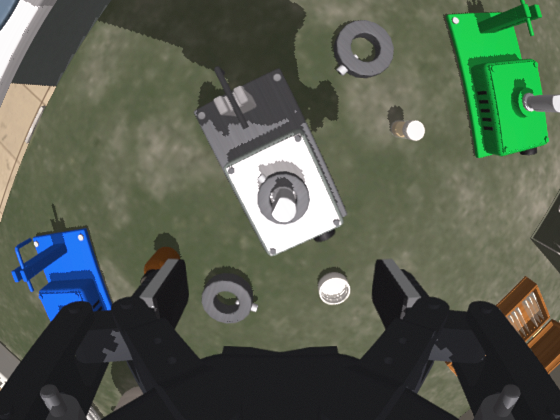

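```bash
python3 - <<'E'
import cv2
a=cv2.imread('pics/w1.png')[60:230,195:355]
cv2.imwrite('pics/w1c.png',cv2.resize(a,(640,680)[::1],interpolation=cv2.INTER_CUBIC)[80:])
E
```

```text
(no output)
```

View pics/w1c.png

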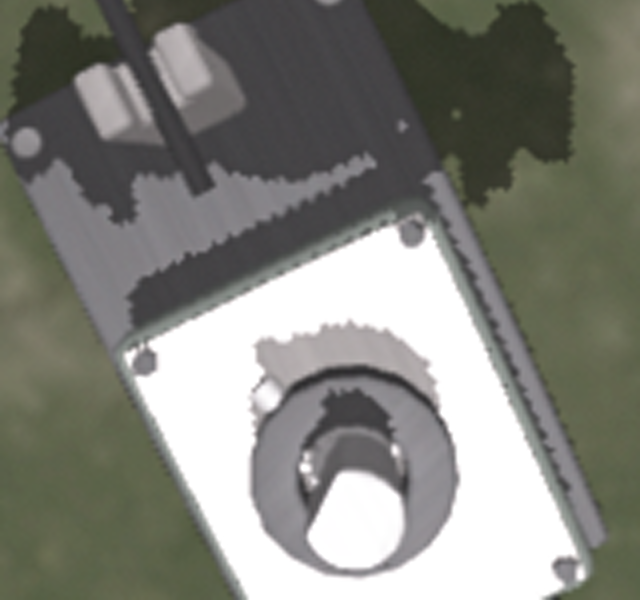

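```bash
python3 - <<'E'
from h import *
d=np.load('w1.npz');w={k:d[k] for k in('mtx','R','t')};im=d['im']
P=lambda u,v,z: atz(w,(195+u/4,60+(v+80)/4),z,True)
a=P(105,0,.085);tip=P(203,188,.085);print('key',a,tip,np.degrees(np.arctan2(*(a-tip)[1::-1])))
e1=P(345,473,.105);e2=P(307,535,.105);m=(e1+e2)/2
print('flat len',np.linalg.norm(e1-e2),m);t=e2-e1;print('edge ang',np.degrees(np.arctan2(t[1],t[0])))
print('screw',P(268,395,.065))
# rectify at z=.105 , 0.25mm/px, x right=world y- ; up=world x
for z,name in((.105,'r105'),(.065,'r065')):
    n=400 if z>.1 else 600; s=.0001 if z>.1 else .0004
    c0=np.array([.553,.0335]);mx=np.zeros((n,n),np.float32);my=mx.copy()
    for i in range(n):
        for j in range(n):
            X=[c0[0]-(i-n/2)*s,c0[1]-(j-n/2)*s,z];mx[i,j],my[i,j]=proj(w,X,True)
    cv2.imwrite(f'pics/{name}.png',cv2.remap(im,mx,my,cv2.INTER_CUBIC)[:,:,::-1])
E
```

```text
key [0.45225304 0.08069107 0.085     ] [0.49129545 0.06318063 0.085     ] 155.84385253092475
flat len 0.014085131378143772 [0.54735069 0.0327502  0.105     ]
edge ang -81.58503133909865
screw [0.52859555 0.03533849 0.065     ]
```

View pics/r105.png

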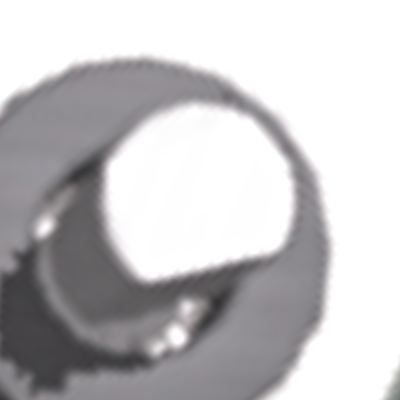

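View pics/r065.png

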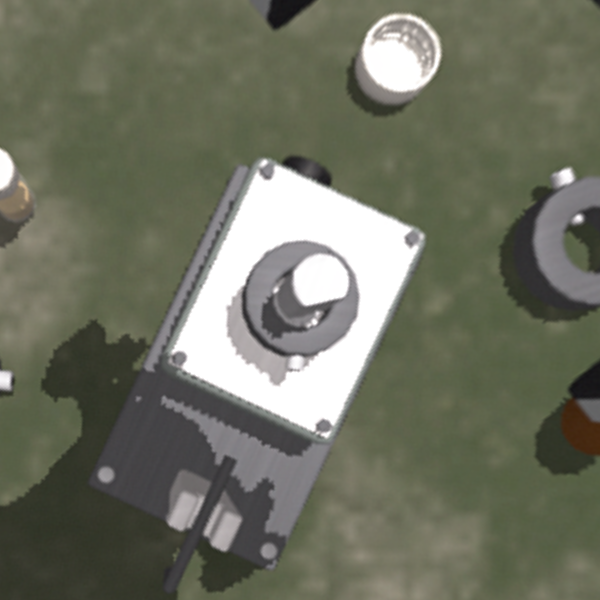

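```bash
python3 - <<'E'
from h import *
g=cv2.imread('pics/r105.png',0)
m=(g>215).astype(np.uint8);n,l,s,_=cv2.connectedComponentsWithStats(m);k=l[200,200];m=(l==k).astype(np.uint8);print(s[k])
c=max(cv2.findContours(m,0,cv2.CHAIN_APPROX_NONE)[0],key=len)[:,0,:].astype(float)
e=np.array([p for p in c if p[1]>250 and 160<p[0]<255])
v=cv2.fitLine(e.astype(np.float32),cv2.DIST_HUBER,0,.01,.01).ravel();print(v,'normal ang',(180+np.degrees(np.arctan2(-v[1],v[0]))))
rr=np.array([p for p in c if not(p[1]>235)])
A=np.c_[2*rr,np.ones(len(rr))];x=np.linalg.lstsq(A,(rr**2).sum(1),rcond=None)[0];print('circ',x[:2],np.sqrt(x[2]+x[0]**2+x[1]**2),'world',.553-(x[1]-200)*1e-4,.0335-(x[0]-200)*1e-4)
g=cv2.imread('pics/r065.png',0);m=(g>235).astype(np.uint8)
n,l,s,_=cv2.connectedComponentsWithStats(m);k=l[330,240];c=max(cv2.findContours((l==l[210,300]).astype(np.uint8),0,cv2.CHAIN_APPROX_NONE)[0],key=len)
print(cv2.minAreaRect(c),s[l[210,300]])
E
python3 -c "
from h import *
st();print(shift((.553,.0336,.078)))"
```

```text
[  106   104   187   175 25199]
[ 9.7124809e-01 -2.3806950e-01  2.0707291e+02  2.6537787e+02] normal ang 193.77263
circ [199.14864509 198.65339784] 93.04138752266842 world 0.55313466021604 0.033585135490799514
((295.34210205078125, 298.1930847167969), (178.03073120117188, 225.02162170410156), 25.236263275146484) [  173   167   245   264 25117]
2.88 pos [0.5526 0.03   0.1999] jaw ang 39.18 F [ 0.2  0.  -0.1] M [ 0.01 -0.04  0.  ] w 85.11 q7 0.27
[  2.68558078   2.56828941 121.93919649]
```

Call:
servo_tool(
  steps=[
    {"dx": 3, "dy": 2.5, "dz": 40, "yaw": 9},
    {"dx": 3, "dy": 2.5, "dz": 80, "yaw": 18},
    {"dx": 3, "dy": 2.5, "dz": 110, "yaw": 25.5},
    {"dx": 3, "dy": 2.5, "dz": 122, "yaw": 25.5},
    {"dx": 3, "dy": 2.5, "dz": 122, "yaw": 25.5},
    {"dx": 3, "dy": 2.5, "dz": 122, "yaw": 25.5},
  ],
)

```text
clock: 3.62
ee_pos: [0.5536, 0.0352, 0.0786]
ee_rot: [0.001, 0.617, 0.787, 0.001]
contact_force: [0.9, -1.1, -0.1]
width: 0.0856
```

```bash
python3 - <<'E'
from h import *
st();print(shift((.553,.0336,.078)))
w=get_calibration('wrist');im=snapshot('wrist');np.savez('w2.npz',**w,im=im)
a=im[60:300,130:430];cv2.imwrite('pics/w2.png',cv2.resize(a,(750,600))[:,:,::-1])
E
```

```text
3.62 pos [0.5536 0.0352 0.0786] jaw ang 13.83 F [ 0.9 -1.1 -0.1] M [-0.01  0.01  0.03] w 85.56 q7 -0.24
[-1.40532032 -0.97663747  0.61962369]
```

View pics/w2.png

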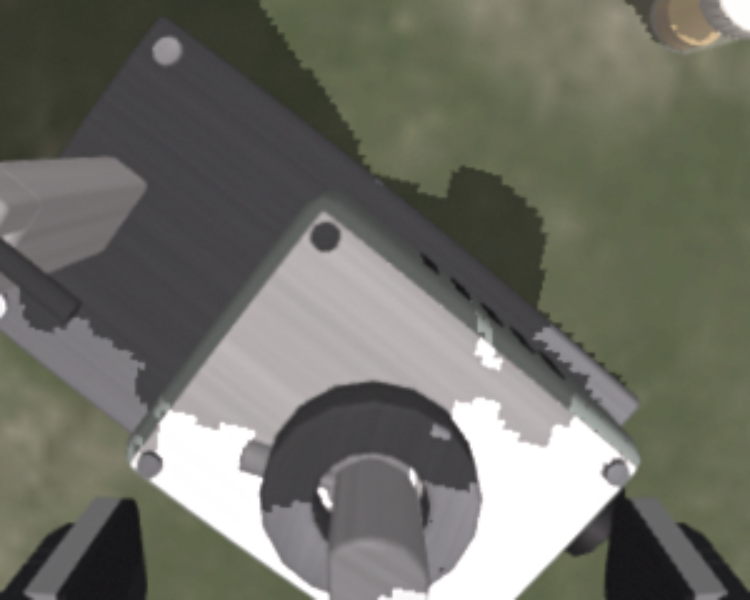

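The wrist picture shows the shaft at about x=375, midway between the fingers (145 and 605), with the collar and screw below. I'll grip now.

Call:
servo_tool(
  steps=[
    {"dx": -1},
    {"dx": -1},
    {"dx": -1},
    {"dx": -1},
    {"dx": -1},
    {"dx": -1},
    {"dx": -1},
    {"dx": -1},
  ],
  jaw=1,
  force=25,
)

```text
$.steps[0]: bad value
```

```bash
python3 - <<'E'
from h import *
st()
E
```

```text
3.67 pos [0.5536 0.0352 0.0787] jaw ang 13.81 F [-0.5 -0.  -0.4] M [-0.04 -0.01 -0.02] w 85.51 q7 -0.24
```

Call:
servo_tool(
  steps=[
    {"dx": -1, "dy": 0, "dz": 0, "yaw": 0},
    {"dx": -1, "dy": 0, "dz": 0, "yaw": 0},
    {"dx": -1, "dy": 0, "dz": 0, "yaw": 0},
    {"dx": -1, "dy": 0, "dz": 0, "yaw": 0},
    {"dx": -1, "dy": 0, "dz": 0, "yaw": 0},
    {"dx": -1, "dy": 0, "dz": 0, "yaw": 0},
    {"dx": -1, "dy": 0, "dz": 0, "yaw": 0},
    {"dx": -1, "dy": 0, "dz": 0, "yaw": 0},
  ],
  jaw=1,
  force=25,
)

```text
clock: 4.68
ee_pos: [0.5542, 0.0345, 0.0777]
ee_rot: [0.001, 0.617, 0.787, 0.001]
contact_force: [5.4, 0.0, -0.7]
width: 0.016
```

```bash
python3 - <<'E'
from h import *
st()
E
```

```text
4.67 pos [0.5542 0.0345 0.0777] jaw ang 13.79 F [ 5.4  0.  -0.7] M [ 0.15 -0.98 -0.14] w 15.97 q7 -0.24
```

Width is 16 mm, nearer the 17 mm across the flat than 20 mm, so the pads sit on the flat. I'll turn it clockwise 38.8°.

Call:
servo_tool(
  steps=[
    {"dx": -0.3, "dy": 0, "dz": 0, "yaw": 7},
    {"dx": -0.5, "dy": -0.1, "dz": 0, "yaw": 15},
    {"dx": -0.7, "dy": -0.1, "dz": 0, "yaw": 23},
    {"dx": -0.8, "dy": -0.2, "dz": 0, "yaw": 31},
    {"dx": -0.9, "dy": -0.3, "dz": 0, "yaw": 38.8},
    {"dx": -0.9, "dy": -0.3, "dz": 0, "yaw": 38.8},
    {"dx": -0.9, "dy": -0.3, "dz": 0, "yaw": 38.8},
    {"dx": -0.9, "dy": -0.3, "dz": 0, "yaw": 38.8},
    {"dx": -0.9, "dy": -0.3, "dz": 0, "yaw": 38.8},
  ],
)

```text
clock: 5.8
ee_pos: [0.5542, 0.0336, 0.0777]
ee_rot: [0.0, 0.843, 0.537, 0.002]
contact_force: [5.0, 0.4, -2.5]
width: 0.0162
```

```bash
python3 - <<'E'
from h import *
st()
im=snapshot('wrist');cv2.imwrite('pics/w3.png',im[:,:,::-1])
E
```

```text
5.8 pos [0.5542 0.0336 0.0777] jaw ang -25.02 F [ 5.   0.4 -2.5] M [ 0.18 -1.   -0.04] w 16.18 q7 -0.81
```

View pics/w3.png

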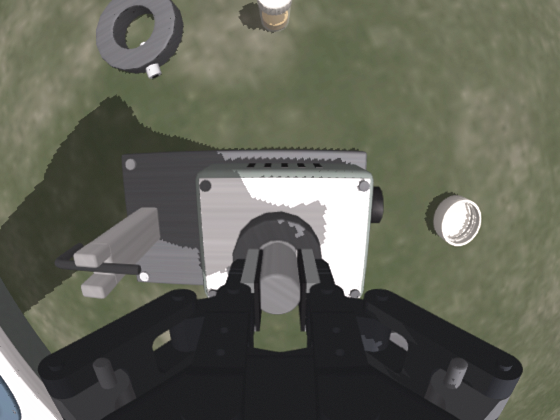

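The pads grip the shaft at (278,275), and the drive's edges and the key lie level in the picture, so the jaw axis lines up with the key. Next I'll open, rise and check the flat.

Call:
servo_tool(
  steps=[
    {"dx": 0, "dy": 0, "dz": 0, "yaw": 0},
    {"dx": 0, "dy": 0, "dz": 0, "yaw": 0},
    {"dx": 0, "dy": 0, "dz": 0, "yaw": 0},
    {"dx": 0, "dy": 0, "dz": 0, "yaw": 0},
    {"dx": 0, "dy": 0, "dz": -30, "yaw": 0},
    {"dx": 0, "dy": 0, "dz": -70, "yaw": 0},
    {"dx": 0, "dy": 0, "dz": -110, "yaw": 0},
    {"dx": 0, "dy": 0, "dz": -110, "yaw": 0},
    {"dx": 0, "dy": 0, "dz": -110, "yaw": 0},
    {"dx": 0, "dy": 0, "dz": -110, "yaw": 0},
  ],
  jaw=0,
)

```text
clock: 7.1
ee_pos: [0.5518, 0.033, 0.186]
ee_rot: [-0.001, 0.843, 0.537, -0.001]
contact_force: [-1.0, -0.2, 0.7]
width: 0.0854
```

```bash
python3 - <<'E'
from h import *
st()
w=get_calibration('wrist');im=snapshot('wrist');np.savez('w4.npz',**w,im=im)
c0=np.array([.553,.0335]);out=[]
for z,s in((.105,.0001),(.073,.0003)):
    n=400;mx=np.zeros((n,n),np.float32);my=mx.copy()
    for i in range(n):
        for j in range(n):
            X=[c0[0]-(i-n/2)*s,c0[1]-(j-n/2)*s,z];mx[i,j],my[i,j]=proj(w,X,True)
    out.append(cv2.remap(im,mx,my,cv2.INTER_CUBIC)[:,:,::-1])
cv2.imwrite('pics/r4.png',cv2.hconcat(out))
cv2.imwrite('pics/w4.png',im[:,:,::-1])
E
```

```text
7.1 pos [0.5518 0.033  0.186 ] jaw ang -25.01 F [-1.  -0.2  0.7] M [-0.02 -0.04 -0.  ] w 85.44 q7 -0.74
```

View pics/r4.png

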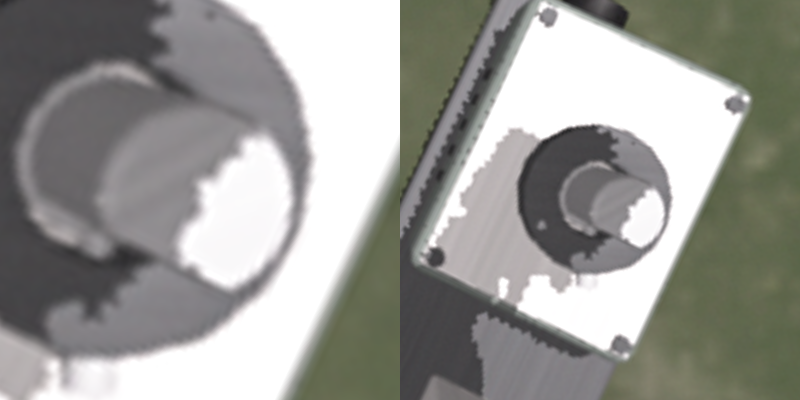

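```bash
python3 - <<'E'
import cv2
a=cv2.imread('pics/r4.png')[80:330,60:330]
b=cv2.LUT(a,__import__('numpy').array([min(255,int((i/255)**.7*255)) for i in range(256)],dtype='uint8'))
a=cv2.imread('pics/w4.png');print(a.shape)
cv2.imwrite('pics/r4c.png',cv2.resize(b,None,fx=2.3,fy=2.3))
E
```

```text
(420, 560, 3)
```

View pics/r4c.png

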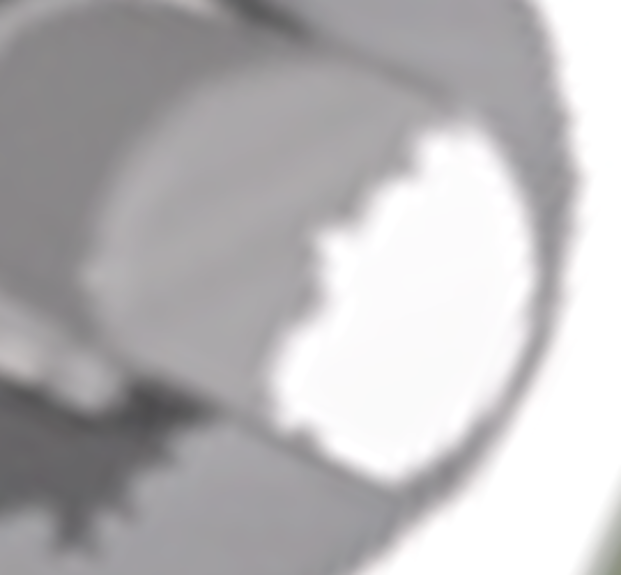

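```bash
python3 - <<'E'
from h import *
d=np.load('w4.npz');w={k:d[k] for k in('mtx','R','t')};im=d['im']
X=[.553-(280-200)*.0003,.0335-(187-200)*.0003,.073];px=proj(w,X,True);print(px)
S=atz(w,px,.0665,True);v=S[:2]-[.5531,.0336];print(S,np.linalg.norm(v),np.degrees(np.arctan2(v[1],v[0])))
u,vv=px.astype(int);a=im[vv-40:vv+60,u-40:u+60]
cv2.imwrite('pics/w4c.png',cv2.resize(a,(600,600),interpolation=cv2.INTER_CUBIC)[:,:,::-1])
for q in regions_of('wrist','screw')[:3]:print(q['score'],q['uv'])
E
```

```text
[252.44900418 212.79356356]
[0.52767604 0.0359514  0.0665    ] 0.025532463588425744 174.71588297714155
0.91 [274.8, 194.5]
0.83 [353.3, 290.4]
0.72 [176.6, 52.7]
```

View pics/w4c.png

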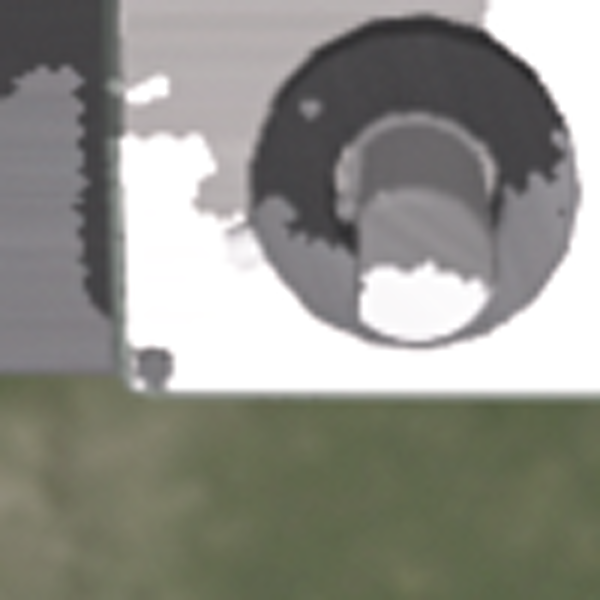

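The check shows the flat's edge vertical in the drive-aligned picture, so it faces the key; the fitted slope is 25.7° against 25° expected. The screw is at crop (240,245), about 19.7° counterclockwise of the key direction. Next I'll go for the collar.

Call:
servo_tool(
  steps=[
    {"dx": 0, "dy": 0, "dz": 0, "yaw": -10},
    {"dx": 0, "dy": 0, "dz": 0, "yaw": -20},
    {"dx": 0, "dy": 0, "dz": 0, "yaw": -30},
    {"dx": 0, "dy": 0, "dz": 0, "yaw": -40},
    {"dx": 0, "dy": 0, "dz": 0, "yaw": -50},
    {"dx": 0, "dy": 0, "dz": 0, "yaw": -60},
    {"dx": 0, "dy": 0, "dz": 0, "yaw": -70},
    {"dx": 0, "dy": 0, "dz": 0, "yaw": -80},
    {"dx": 0, "dy": 0, "dz": 0, "yaw": -90},
    {"dx": 0, "dy": 0, "dz": 0, "yaw": -100},
  ],
)

```text
clock: 8.45
ee_pos: [0.5524, 0.0331, 0.1866]
ee_rot: [-0.001, 0.128, 0.992, -0.0]
contact_force: [0.4, 0.4, -0.5]
width: 0.0853
```

Call:
servo_tool(
  steps=[
    {"dx": 0, "dy": 0, "dz": 0, "yaw": -9.7},
    {"dx": 0, "dy": 0, "dz": 0, "yaw": -9.7},
    {"dx": 0, "dy": 0, "dz": 0, "yaw": -9.7},
  ],
)

```text
clock: 8.82
ee_pos: [0.5526, 0.0331, 0.1869]
ee_rot: [-0.0, 0.048, 0.999, -0.0]
contact_force: [-0.6, 0.4, -1.0]
width: 0.0855
```

```bash
python3 - <<'E'
from h import *
st();print(shift((.5531,.0336,.09)))
w=get_calibration('wrist');im=snapshot('wrist');np.savez('w5.npz',**w,im=im)
cv2.imwrite('pics/w5.png',im[:,:,::-1])
E
```

```text
8.82 pos [0.5526 0.0331 0.1869] jaw ang 84.55 F [-0.6  0.4 -1. ] M [ 0.02  0.01 -0.01] w 85.53 q7 0.99
[-0.49918794  0.56143965 96.94347357]
```

View pics/w5.png

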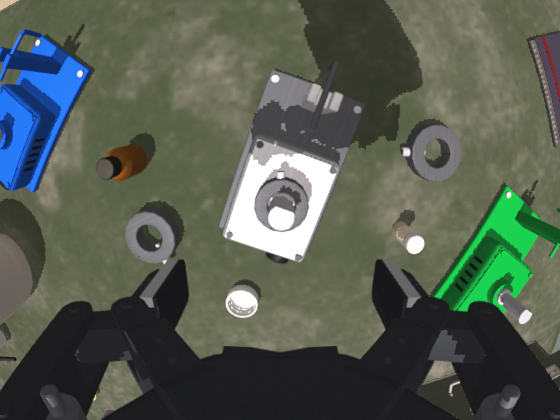

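The screw at (281,175) lies straight above the collar centre (281,203) in the picture, so the jaws are square to it. I'll descend and close gently.

Call:
servo_tool(
  steps=[
    {"dx": -0.5, "dy": 0.5, "dz": 45, "yaw": 0},
    {"dx": -0.5, "dy": 0.5, "dz": 90, "yaw": 0},
    {"dx": -0.5, "dy": 0.5, "dz": 120, "yaw": 0},
    {"dx": -0.5, "dy": 0.5, "dz": 130, "yaw": 0},
    {"dx": -0.5, "dy": 0.5, "dz": 136, "yaw": 0},
    {"dx": -0.5, "dy": 0.5, "dz": 136, "yaw": 0},
    {"dx": -0.5, "dy": 0.5, "dz": 136, "yaw": 0},
  ],
)

```text
clock: 9.75
ee_pos: [0.5541, 0.0337, 0.0524]
ee_rot: [0.001, 0.047, 0.999, 0.0]
contact_force: [-0.3, 0.8, -0.1]
width: 0.0854
```

```bash
python3 - <<'E'
from h import *
st();print(shift((.5531,.0336,.0505)))
w=get_calibration('wrist');im=snapshot('wrist')
cv2.imwrite('pics/w6.png',im[:,:,::-1])
E
```

```text
9.75 pos [0.5541 0.0337 0.0524] jaw ang 84.67 F [-0.3  0.8 -0.1] M [ 0.02 -0.04 -0.01] w 85.43 q7 0.84
[ 0.9953272  -0.20547874  1.88438265]
```

View pics/w6.png

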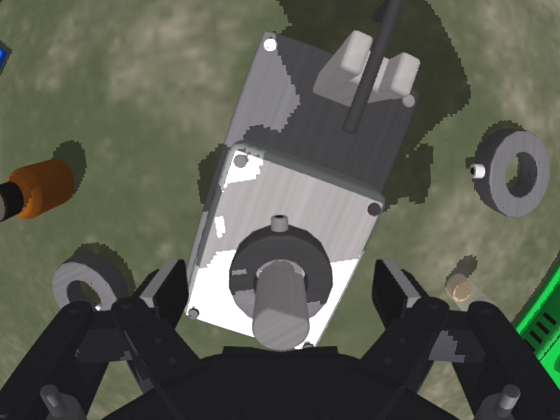

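Call:
servo_tool(
  steps=[
    {"dx": 1, "dy": 0, "dz": 1.5, "yaw": 0},
    {"dx": 1, "dy": 0, "dz": 1.5, "yaw": 0},
    {"dx": 1, "dy": 0, "dz": 1.5, "yaw": 0},
    {"dx": 1, "dy": 0, "dz": 1.5, "yaw": 0},
    {"dx": 1, "dy": 0, "dz": 1.5, "yaw": 0},
    {"dx": 1, "dy": 0, "dz": 1.5, "yaw": 0},
    {"dx": 1, "dy": 0, "dz": 1.5, "yaw": 0},
  ],
  jaw=1,
  force=30,
)

```text
clock: 10.68
ee_pos: [0.5523, 0.0337, 0.0502]
ee_rot: [0.0, 0.046, 0.999, -0.0]
contact_force: [-1.3, -1.5, 6.4]
width: 0.0452
```

```bash
python3 -c "
from h import *
st();print(shift((.5531,.0336,.0505)))"
```

```text
10.68 pos [0.5523 0.0337 0.0502] jaw ang 84.68 F [-1.3 -1.5  6.4] M [-0.06  0.4   0.01] w 45.19 q7 0.84
[-0.82471013 -0.03545516 -0.32009604]
```

Call:
servo_tool(
  steps=[
    {"dx": 0, "dy": 0, "dz": -1, "yaw": 5},
    {"dx": 0, "dy": 0, "dz": -1, "yaw": 10},
    {"dx": 0, "dy": 0, "dz": -1, "yaw": 15},
    {"dx": 0, "dy": 0, "dz": -1, "yaw": 19.7},
    {"dx": 0, "dy": 0, "dz": -1, "yaw": 19.7},
    {"dx": 0, "dy": 0, "dz": -1, "yaw": 19.7},
    {"dx": 0, "dy": 0, "dz": -1, "yaw": 19.7},
  ],
)

```text
clock: 11.55
ee_pos: [0.5523, 0.0337, 0.0507]
ee_rot: [-0.0, 0.216, 0.976, 0.0]
contact_force: [0.2, -0.1, -1.4]
width: 0.0453
```

```bash
python3 - <<'E'
from h import *
st()
w=get_calibration('wrist');im=snapshot('wrist')
cv2.imwrite('pics/w7.png',cv2.resize(im[100:370,140:420],(622,600))[:,:,::-1])
E
```

```text
11.55 pos [0.5523 0.0337 0.0507] jaw ang 65.02 F [ 0.2 -0.1 -1.4] M [-0.01 -0.02 -0.06] w 45.32 q7 0.55
```

View pics/w7.png

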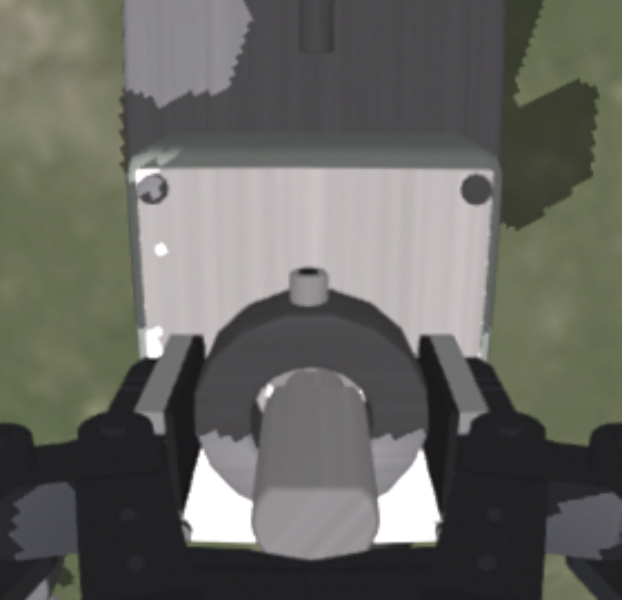

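The screw is at (309,285), in line with the key at (316,25), and the flat's edge (265–375,488) squarely faces the key. Now I'll lift 20 mm.

Call:
servo_tool(
  steps=[
    {"dx": 0, "dy": 0, "dz": -3, "yaw": 0},
    {"dx": 0, "dy": 0, "dz": -6, "yaw": 0},
    {"dx": 0, "dy": 0, "dz": -9, "yaw": 0},
    {"dx": 0, "dy": 0, "dz": -9, "yaw": 0},
  ],
)

```text
clock: 12.1
ee_pos: [0.5526, 0.0338, 0.0602]
ee_rot: [0.0, 0.217, 0.976, 0.0]
contact_force: [0.1, -0.2, -1.6]
width: 0.0453
```

```bash
python3 -c "
from h import *
st()"
```

```text
12.1 pos [0.5526 0.0338 0.0602] jaw ang 64.99 F [ 0.1 -0.2 -1.6] M [-0.02 -0.02 -0.02] w 45.3 q7 0.56
```

Call:
servo_tool(
  steps=[
    {"dx": 0, "dy": 0, "dz": -3, "yaw": 0},
    {"dx": 0, "dy": 0, "dz": -6, "yaw": 0},
    {"dx": 0, "dy": 0, "dz": -10, "yaw": 0},
    {"dx": 0, "dy": 0, "dz": -10, "yaw": 0},
    {"dx": 0, "dy": 0, "dz": -10, "yaw": 0},
    {"dx": 0, "dy": 0, "dz": -10, "yaw": 0},
  ],
)

```text
clock: 12.85
ee_pos: [0.5522, 0.0337, 0.0697]
ee_rot: [-0.0, 0.217, 0.976, -0.0]
contact_force: [0.7, -0.2, -1.3]
width: 0.0455
```

```bash
python3 - <<'E'
from h import *
st()
w=get_calibration('wrist');im=snapshot('wrist')
cv2.imwrite('pics/w8.png',cv2.resize(im[100:370,140:420],(622,600))[:,:,::-1])
np.savez('w8.npz',**w,im=im)
c=get_calibration('scene');i2=snapshot('scene');u,v=proj(c,[.5531,.0336,.085]).astype(int)
cv2.imwrite('pics/s8.png',cv2.resize(i2[v-50:v+50,u-60:u+60],(720,600),interpolation=cv2.INTER_CUBIC)[:,:,::-1])
E
```

```text
12.85 pos [0.5522 0.0337 0.0697] jaw ang 64.99 F [ 0.7 -0.2 -1.3] M [-0.   -0.    0.01] w 45.46 q7 0.57
```

View pics/w8.png

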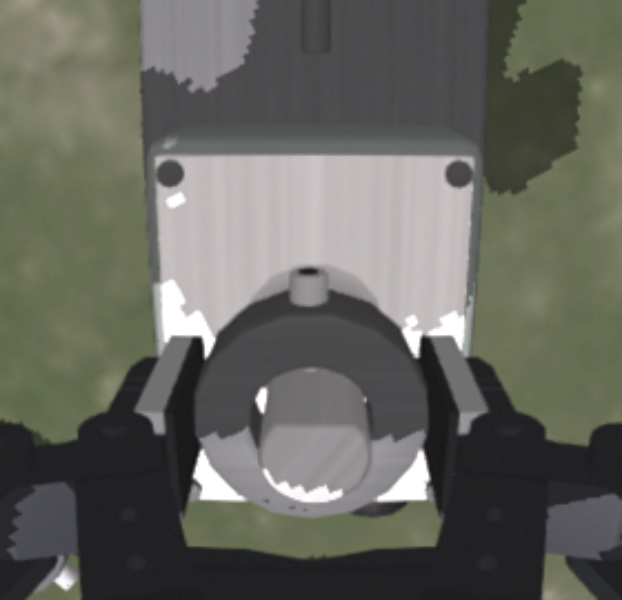

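View pics/s8.png

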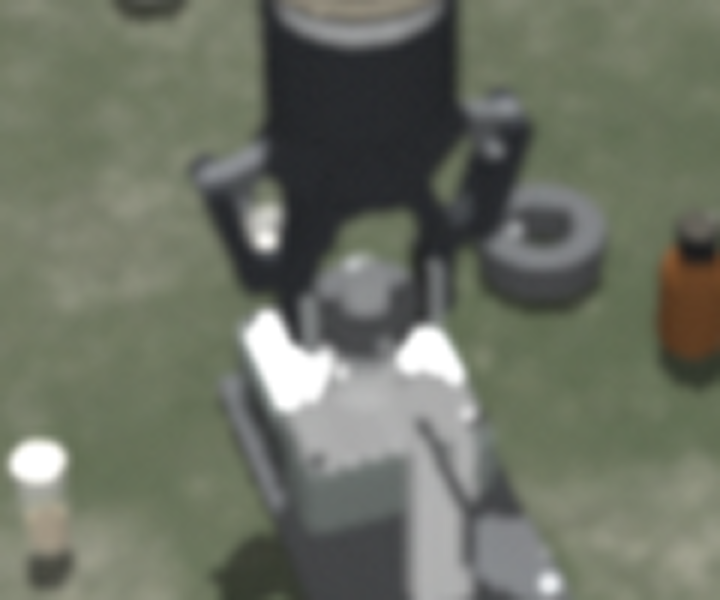

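The collar is lifted freely with about 1.5 N of load. The flat's edge is still level in the picture, and the screw at (309,285) is within about 1.5 mm of the key line at 316. Handing in.

```bash
python3 -c "
from h import *
st();print(ticket.hand_in());st()"
```

```text
12.95 pos [0.5522 0.0337 0.0697] jaw ang 64.99 F [ 0.1 -0.5 -2.1] M [-0.05  0.03  0.02] w 45.4 q7 0.57
the job is handed in; nothing more can be done
None
the job is handed in; nothing more can be done
```

I gripped the shaft across its flat and turned it about 39° clockwise until the flat faced the key, with the collar still on its seat. Then I took the small collar on the grey drive's shaft, turned it 19.7° clockwise so the screw points at the key, raised it 19.5 mm and handed in while holding it. The simulator reports no verdict, so whether it passed is not confirmed.

My last checks, taken just before handing in at 12.95 s:
- **Flat:** its edge lies square to the key. The angle measured 25.7° against 25° expected after the turn, and the edge was still level in the picture after the lift.
- **Screw sideways:** the picture puts it about 1.5 mm off the key's line, and I left that uncorrected because 5 mm is allowed.
- **Screw height:** about 84.5 mm, worked out from how far the tool rose rather than measured directly.
- **Grip:** the collar is held with a set grip of 30 N and looks level. The tool carries only about 1–2 N, so the collar is not jammed on the shaft.
- **Finger opening:** it read about 1 mm under the stated sizes (16 mm for 17, 45.3 mm for 46), which I took as a sensor offset.
- **Bystanders:** I touched nothing else. In the last scene picture the vial and bottle are upright where they were. I did not check the cap separately at the end.

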